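# Lay out the seasoning tray beside the grill

### The job

Set the station for the next shift: stand the salt shaker in the end well of the wooden tray that is next to the yellow squeeze bottle, the green-lidded jar in the other end well, next to the brown squeeze bottle, and the black-lidded jar in the well between them, each upright and down in its well. Put the kitchen timer, dial up, on top of the red box, in the middle of its top. Leave the blue-lidded jar and the two squeeze bottles where they stand, and knock nothing over.

Things in the scene. Friction and masses are not known exactly. Their poses are not given: they have to be found in the camera images.
- tray: fixed pale wooden tray, a slab 100 x 330 x 14 mm (x, y, z), lying on the bench. Origin: centre of its underside; z up, y along its length. Three round wells 68 mm across and 6 mm deep, lined black, centred at tray x = 0 and y = -105, 0 and +105 mm; the well floors are 8 mm and the tray's top 14 mm above the bench. Its place and yaw (within 0.2 rad) vary.
- red_box: fixed flat red card box, 220 x 130 x 62 mm (x, y, z). Origin: centre of its underside; z up; its level top is 62 mm above the bench. Place and yaw (within 0.25 rad) vary.
- yellow_bottle: yellow squeeze bottle with a yellow cone cap, 56 mm across, 199 mm high, standing loose about 120 mm beyond one end well of the tray, in line with the wells; which end varies. Origin: centre of its underside. It stays where it is.
- brown_bottle: dark brown-capped squeeze bottle with a brownish body, 58 mm across, 190 mm high, standing loose about 120 mm beyond the tray's other end well. Origin: centre of its underside. It stays where it is.
- salt_shaker: small clear shaker with a grey domed top, 44 mm across, 90 mm high, 0.1 kg; to the grip it is a square post 40 x 40 mm over its whole height, with faces along its x and y axes (yaw within 0.7 rad). Origin: centre of its underside; z up. It stands in the front row of five things, whose order varies.
- black_jar: round jar with a black lid, 48 mm across from the bench to 53 mm up, narrowing above to a neck of 40 mm, then the lid, 43 mm across, from 70 mm to the top at 86 mm; 0.14 kg. Origin: centre of its underside; z up. In the front row.
- green_jar: round jar with a green lid, else the same as the black-lidded jar: 48 mm across from the bench to 53 mm up, narrowing above to a neck of 40 mm, then the lid, 43 mm across, from 70 mm to the top at 86 mm; 0.14 kg. Origin: centre of its underside; z up. In the front row.
- blue_jar: round jar with a blue lid, else the same as the black-lidded jar. Not needed: it stays where it stands in the front row.
- timer: round kitchen timer, white base with a red dial ring, 54 mm across, 37 mm high, 0.11 kg; the dial does not turn. Origin: centre of its underside; z up. In the front row.
Things that resemble listed ones, but are neither listed nor needed, are in the scene too. What is shaped like the salt_shaker but pink is not meant.

How it is judged:
At the end, for the whole second after the job is handed in: Salt (yellow bottle's end), black-lidded (middle), green-lidded (brown bottle's end): within 14 mm of the well centre in tray x and y, on the well floor, tilt under 0.08 rad. Timer likewise on the red box, within 15 mm of centre. All at rest; bottles and blue-lidded jar within 20 mm of their start (x of black_jar in the frame of tray between -0.014 and 0.014 m and y of black_jar in the frame of tray between -0.014 and 0.014 m and z of salt_shaker in the frame of tray between 0.004 and 0.0115 m and angle between each of salt_shaker, black_jar, green_jar, timer's own z axis and vertical below 0.08 rad and linear speed of each of salt_shaker, black_jar, green_jar, timer below 0.02 m/s and z of black_jar in the frame of tray between 0.004 and 0.0115 m and z of green_jar in the frame of tray between 0.004 and 0.0115 m and z of timer in the frame of red_box between 0.058 and 0.067 m and x of timer in the frame of red_box between -0.015 and 0.015 m and y of timer in the frame of red_box between -0.015 and 0.015 m and ((y of yellow_bottle in the frame of tray above 0 m and x of salt_shaker in the frame of tray between -0.014 and 0.014 m and y of salt_shaker in the frame of tray between 0.091 and 0.119 m and x of green_jar in the frame of tray between -0.014 and 0.014 m and y of green_jar in the frame of tray between -0.119 and -0.091 m) or (y of yellow_bottle in the frame of tray below 0 m and x of salt_shaker in the frame of tray between -0.014 and 0.014 m and y of salt_shaker in the frame of tray between -0.119 and -0.091 m and x of green_jar in the frame of tray between -0.014 and 0.014 m and y of green_jar in the frame of tray between 0.091 and 0.119 m)) and distance of each of yellow_bottle, brown_bottle, blue_jar from where it was at the start of the episode below 0.02 m); the robot touches nothing.
It fails at once if the yellow squeeze bottle is shoved by more than 30 mm or knocked over (distance of yellow_bottle from where it was at the start of the episode above 0.03 m or angle between yellow_bottle's own z axis and vertical above 0.6 rad).
It fails at once if the brown squeeze bottle is shoved by more than 30 mm or knocked over (distance of brown_bottle from where it was at the start of the episode above 0.03 m or angle between brown_bottle's own z axis and vertical above 0.6 rad).
It fails at once if the blue-lidded jar is shoved by more than 30 mm or knocked over (distance of blue_jar from where it was at the start of the episode above 0.03 m or angle between blue_jar's own z axis and vertical above 0.6 rad).
It fails at once if the salt shaker, a jar or the timer is knocked over (angle between any of salt_shaker, black_jar, green_jar, timer's own z axis and vertical above 1 rad).
It also fails if it takes over 102 s, if anything falls off the work surface, if the arm or the gripper's body presses on something with over 40 N, if the wrist force passes 120 N, or if a joint passes its speed limit or range.

### The arm

A 6-joint arm with a two-finger parallel gripper is mounted at the origin on a cart in front of the work surface, level with it; the furniture and walls round the work are solid. World frame = base frame: x ahead of the robot, y to its left, z up, the work surface at z = 0. Lengths are in m, angles in rad, forces in N, time in s.
With the tool pointing down it reaches from about 0.3 to 0.875 m from the base axis. Payload 6.4 kg.
Tool frame: the origin (TCP) lies between the finger pads; the fingertips stand 25 mm ahead of it and the grasp point (between the pads) lies 6 mm ahead of it (manip.tcp_to_tips is the distance from the TCP to the fingertips, in m); z points along the fingers, y is the direction in which the jaws open and shut (so a half turn about z gives the same grasp; the last joint's range is limited). The gripper opens to 88 mm and grips with 3 to 60 N. Pads are 18 mm wide; open, the fingers measure 123 mm over their backs; the gripper's body (75 mm by 187 mm) begins 45 mm behind the grasp point.
Start: joints at [0.985, 0.181, 1.607, -0, 1.354, -0.206], TCP at [0.213, 0.534, 0.264] pointing down, gripper open.
Joint ranges: [-2.99, 2.99], [-0.89, 2.07], [0.3, 2.58], [-1.14, 4.28], [0, 2.63], [-3.12, 3.12]. Speed limits (rad/s): [2.57, 2.57, 3.01, 3.14, 3.14, 3.14].

### API

Orientations are given as a unit quaternion [w, x, y, z].
In Python, from station import status, snapshot, camera_params, manip gives the robot as it stands. The module is installed in compiled form; this text tells all that it offers.
- The arm moves only by the tool carry_out, never from a script. Its argument "commands" is a list that holds one entry, the list of rows, each a list of 5 numbers: the shift along the world's x, y, z in mm, then the turn about the world's z in degrees, then the opening, from 0 (shut) to 1 (fully open). A call has exactly 8 rows; each row is the pose to reach, as a shift and turn from the pose commanded when the call began; what a row does not reach only later rows make up. A row lasts 1/10 s, in which the tool goes at most 50 mm and 8.59 degrees, less where a joint would pass 70% of its speed; a pose out of reach is approached as far as the arm can. A call with a gripper value outside its range is refused whole. The fingers move at their own pace and stop on an object; "newtons" is the grip in N (left out, the last holds). Time passes only in rows, so rows that repeat a pose let the fingers close, or fill a call up. It gives the time, the measured TCP pose, the force and the opening at its end, in the units of the state.
- status.get_state(): the state, without advancing time (a new reading comes with each control period).
- snapshot(name): name is "scene" or "top" or "wrist"; returns the picture (400x640x3 uint8, blue, green, red); there is no depth.
- camera_params(name): a dict with "fov_y" (degrees; the focal length in pixels is half the picture's height over the tangent of half this angle, whatever the lens; pixels are square), "cx", "cy" (the principal point, pixels), "R" (3x3) and "t" (3): a world point X has camera coordinates R X + t; the wrist camera has in their place "hand_eye" (4x4, takes a point from camera to tool coordinates, whose origin is the TCP and whose axes are the flange's). Camera axes: x right, y down, z forward; pixel columns grow to the right and rows downward; lengths in m; the calibration is good to about 2 mm. A picture is of the moment at which its call begins: read the wrist's pose just before it. camera_params takes no time and is no camera call.
- manip.sign_off(): hands the job in, once; it reports no verdict.
The state is a dict: "time": time; "joint_positions": joint angles; "qvel": joint speeds; "tau": joint torques, N m; "position": TCP position; "orientation": TCP orientation; "contact_force": force on the tool from outside, world axes, zero at the start; "ft_torque": the same for the moment, N m; "width": finger opening in m.
Only numpy, scipy, OpenCV 4.12 (cv2) and the standard library are available. Lean on these libraries where they do the work, as an engineer would, in place of code of your own. Each camera call takes 0.05 s, during which the arm holds its last target. There are 200 camera calls.

## Working session

There is one attempt and no reset: what is moved stays moved. The work goes in short steps, Python scripts to look and compute and a tool call to move; the robot and the scene stay as the last step left them, time stands still between calls to the robot, and variables do not carry over. Pictures are saved under pics/ and viewed, on a budget of 14 in all, crops included, one or two more only if the job needs it, and the job is handed in when it is done.

Besides the shell and the picture viewer there is one more tool, called after "Call:" by a JSON object that holds its "name" and its "arguments". carry_out: Moves the arm, as the interface text tells. Its arguments: {"type":"object","properties":{"commands":{"type":"array","items":{"type":"array","items":{"type":"array","items":{"type":"number"}}}},"newtons":{"type":"number"}},"required":["commands"]}

```bash
mkdir -p pics; python3 - <<'E'
from station import status,snapshot,camera_params
import cv2
s=status.get_state();print(s)
for n in("scene","top","wrist"):
    cv2.imwrite(f"pics/{n}0.png",snapshot(n));print(n,camera_params(n))
E
```

```text
{'time': 0.0, 'joint_positions': array([ 9.84695637e-01,  1.81481753e-01,  1.60800343e+00, -3.45366081e-05,
        1.35379676e+00, -2.06272628e-01]), 'qvel': array([-7.05717568e-04,  2.63978888e-03, -4.61532162e-04,  6.17566894e-05,
        2.87673679e-04, -6.19242785e-04]), 'tau': array([-8.94119385e-04, -4.33859110e+01, -3.41854620e+01,  7.03687454e-02,
        3.83647496e-02, -1.29439368e-04]), 'position': array([0.21288725, 0.53360802, 0.26284565]), 'orientation': array([-3.10396985e-04,  1.88770740e-01,  9.82020822e-01, -7.85724477e-04]), 'contact_force': array([-0.67263159, -0.55501465,  0.50216369]), 'ft_torque': array([ 0.0007658 ,  0.00147956, -0.01251277]), 'width': 0.08821067784516119}
scene {'fov_y': 46.91021471147156, 'cx': 325.1895762827669, 'cy': 194.35223138421568, 'R': array([[-0.86841496, -0.49513603, -0.02637739],
       [-0.21650378,  0.42650799, -0.87818964],
       [ 0.4460735 , -0.75692222, -0.47758475]]), 't': array([0.45120847, 0.1654246 , 0.97279715])}
top {'fov_y': 52.2226476398618, 'cx': 321.7051633757593, 'cy': 201.00082054541713, 'R': array([[-0.04089914, -0.99914768, -0.00558291],
       [-0.97894221,  0.04118924, -0.199939  ],
       [ 0.19999855, -0.00271198, -0.97979244]]), 't': array([0.02039349, 0.49983215, 1.11635239])}
wrist {'fov_y': 64.1602867839333, 'cx': 322.9573711131044, 'cy': 196.77689628064172, 'hand_eye': array([[-6.05641293e-04, -9.54415011e-01, -2.98482192e-01,
         7.68796252e-02],
       [ 9.99998865e-01, -1.66311174e-04, -1.49727768e-03,
         1.14791159e-03],
       [ 1.37938337e-03, -2.98482760e-01,  9.54414029e-01,
        -1.21208339e-01],
       [ 0.00000000e+00,  0.00000000e+00,  0.00000000e+00,
         1.00000000e+00]])}
```

View pics/top0.png

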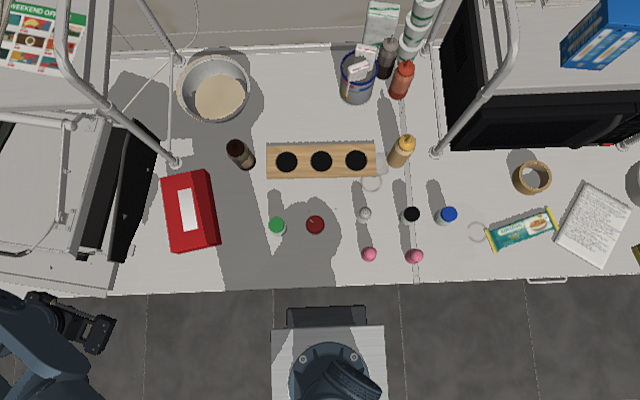

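View pics/scene0.png

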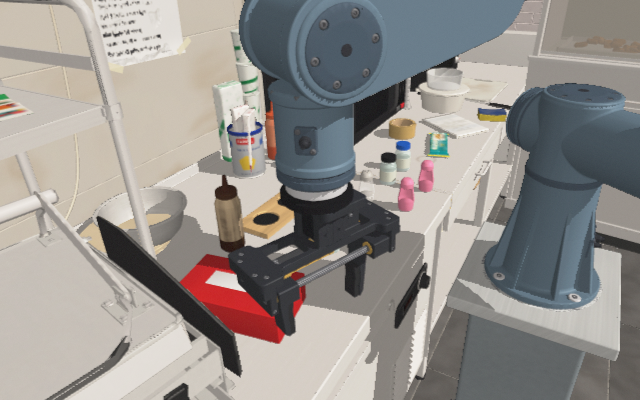

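The top view shows the green jar at (277,225), the timer at (315,224), salt at (365,214), the black jar at (411,214) and the blue jar at (448,215). The pink decoys are at (369,254) and (414,256). The wells are at (287,162), (321,161) and (356,160), with the brown bottle at the left end (240,155), the yellow one at the right (400,150), and the red box at (190,210). I'll measure these with the top calibration and make one close crop.

```bash
cat > h.py <<'E'
import numpy as np, cv2
from station import status,snapshot,camera_params
from scipy.spatial.transform import Rotation as Ro
def cam(n,s=None):
    p=camera_params(n); f=200/np.tan(np.radians(p["fov_y"])/2)
    if n=="wrist":
        q=s["orientation"]; T=np.eye(4); T[:3,:3]=Ro.from_quat([q[1],q[2],q[3],q[0]]).as_matrix(); T[:3,3]=s["position"]
        W=T@p["hand_eye"]; R=W[:3,:3].T; t=-R@W[:3,3]
    else: R,t=np.array(p["R"]),np.array(p["t"])
    return f,p["cx"],p["cy"],R,t
def ray(c,uv,z):
    f,cx,cy,R,t=c; d=R.T@np.array([(uv[0]-cx)/f,(uv[1]-cy)/f,1]); o=-R.T@t
    return o+d*(z-o[2])/d[2]
def proj(c,X):
    f,cx,cy,R,t=c; x=R@np.asarray(X,float)+t; return np.array([f*x[0]/x[2]+cx,f*x[1]/x[2]+cy])
def blob(m,roi):
    x0,y0,x1,y1=roi; n,l,st,ce=cv2.connectedComponentsWithStats(m[y0:y1,x0:x1].astype(np.uint8))
    i=1+np.argmax(st[1:,4]); return ce[i]+[x0,y0],st[i]+[x0,y0,0,0,0],(l==i)
E
python3 - <<'E'
from h import *
im=cv2.imread("pics/top0.png");hsv=cv2.cvtColor(im,cv2.COLOR_BGR2HSV);H,S,V=cv2.split(hsv)
c=cam("top")
dark=V<45
def go(name,m,roi,z):
    ce,st,_=blob(m,roi); P=ray(c,ce,z); e=[ray(c,(st[0]-.5,ce[1]),z),ray(c,(st[0]+st[2]-.5,ce[1]),z)]
    print(name,ce.round(1),st,P.round(4),"width",round(np.linalg.norm(e[0]-e[1]),4)); return P
W=[go("well",dark,(x-16,145,x+16,178),.008) for x in(287,321,356)]
print("pitch",[np.linalg.norm(W[i+1]-W[i]) for i in(0,1)],"yaw",np.degrees(np.arctan2(*(W[0]-W[2])[:2])))
go("green",(S>90)&(H>40)&(H<90),(262,210,295,242),.086)
go("timer",(S>90)&((H<12)|(H>168)),(300,208,332,242),.034)
go("black",V<50,(398,200,426,224),.086)
go("blue",(S>110)&(H>100)&(H<130),(432,200,462,228),.086)
go("yellow",(S>110)&(H>10)&(H<35),(384,130,420,175),.1)
m=((S>110)&((H<10)|(H>170)));ce,st,l=blob(m|((S<60)&(V>150)&False),(150,160,230,262))
print("box",st)
big=cv2.resize(im[120:280,150:470],None,fx=2.5,fy=2.5,interpolation=cv2.INTER_CUBIC)
cv2.imwrite("pics/crop1.png",big)
E
```

```text
well [286.3 161.6] [276 152  21  20 327] [0.6351 0.1017 0.008 ] width 0.0636
well [321.  160.8] [311 151  21  20 324] [ 0.633  -0.0033  0.008 ] width 0.0636
well [355.8 160.1] [346 150  21  21 324] [ 0.6309 -0.1086  0.008 ] width 0.0635
pitch [np.float64(0.10502347743575434), np.float64(0.10532139610888278)] yaw 1.1380742549297298
green [276.  224.4] [269 217  15  16 187] [0.4329 0.1276 0.086 ] width 0.0411
timer [314.7 224.5] [306 216  18  18 258] [0.4358 0.0224 0.034 ] width 0.0516
black [411.3 213.5] [404 207  16  14 178] [ 0.4475 -0.2451  0.086 ] width 0.044
blue [448.6 213.8] [441 207  16  15 193] [ 0.4426 -0.3473  0.086 ] width 0.0439
yellow [406.5 142.5] [398 135  18  16 234] [ 0.6481 -0.2457  0.1   ] width 0.0506
box [ 160  169   62   85 3303]
```

View pics/crop1.png

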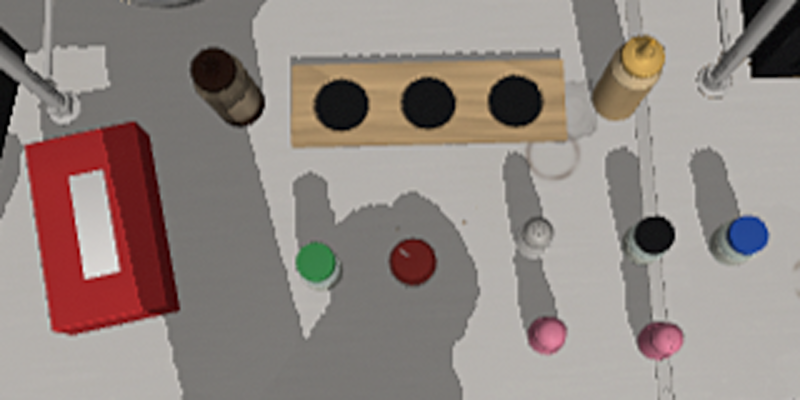

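```bash
python3 - <<'E'
from h import *
from scipy.optimize import minimize
im=cv2.imread("pics/top0.png");H,S,V=cv2.split(cv2.cvtColor(im,cv2.COLOR_BGR2HSV))
c=cam("top")
roi=np.zeros((400,640),np.uint8); m=(((S>110)&((H<10)|(H>170)))).astype(np.uint8)
roi[155:265,150:232]=1; m&=roi
cn=cv2.findContours(m,0,2)[0]; m=cv2.drawContours(np.zeros_like(m),[max(cn,key=cv2.contourArea)],-1,1,-1)
k=8;M=cv2.resize(m[140:280,140:240],None,fx=k,fy=k,interpolation=cv2.INTER_LINEAR)
def sil(p,zs=(0,.062)):
    a=p[2];R=np.array([[np.cos(a),-np.sin(a)],[np.sin(a),np.cos(a)]])
    pts=[proj(c,[*(R@[sx*.11,sy*.065]+p[:2]),z]) for sx in(-1,1) for sy in(-1,1) for z in zs]
    q=((np.array(pts)-[140,140]+.5)*k).astype(np.float32)
    return cv2.fillConvexPoly(np.zeros_like(M),cv2.convexHull(q).round().astype(np.int32),1)
f=lambda p:float((sil(p)!=M).sum())/k/k
p0=np.array([*ray(c,(187,211),.06)[:2],0.1])
r=min((minimize(f,p0+[0,0,d],method="Nelder-Mead",options=dict(initial_simplex=p0+[0,0,d]+np.array([[0,0,0],[.02,0,0],[0,.02,0],[0,0,.1]]))) for d in(-.25,0,.1)),key=lambda r:r.fun)
print("box",r.x,"mismatch px",r.fun,m.sum())
print("label ctr",ray(c,(188,209.5),.062))
print("salt",ray(c,(365.2,212.8),.085),"pink",ray(c,(368.8,253.5),.085),"brown cap",ray(c,(235.5,148),.185),"yellow tip",ray(c,(408,139),.199))
E
```

```text
box [0.49029866 0.38027879 0.18819091] mismatch px 138.09375 3929
label ctr [0.48930416 0.37797896 0.062     ]
salt [ 0.45501887 -0.11864447  0.085     ] pink [ 0.34327487 -0.12141809  0.085     ] brown cap [0.62247479 0.2178139  0.185     ] yellow tip [ 0.6227983  -0.22771081  0.199     ]
```

Call:
{"name": "carry_out", "arguments": {"commands": [[[22,-40,0,-8.5,1],[44,-80,0,-17,1],[66,-120,0,-25.5,1],[88,-160,0,-34,1],[110,-200,0,-42.5,1],[132,-240,0,-51,1],[154,-280,0,-59.5,1],[176,-320,0,-68,1]]], "newtons": 25}}

```text
time: 0.95
position: [0.3895, 0.2123, 0.2637]
orientation: [0.0, 0.708, 0.706, 0.0]
contact_force: [1.0, -0.5, -0.1]
width: 0.0882
```

The box fit agrees with its label (0.490, 0.379), and the bottles lie about 120 mm beyond the wells as stated. Next I'll hover over the green jar and check it with the wrist camera.

Call:
{"name": "carry_out", "arguments": {"commands": [[[14,-28,-18,0,1],[29,-56,-36,0,1],[43.5,-84.5,-54,0,1],[43.5,-84.5,-54,0,1],[43.5,-84.5,-54,0,1],[43.5,-84.5,-54,0,1],[43.5,-84.5,-54,0,1],[43.5,-84.5,-54,0,1]]]}}

```text
time: 1.75
position: [0.4326, 0.1304, 0.2103]
orientation: [0.0, 0.705, 0.709, 0.0]
contact_force: [-0.8, -0.3, -0.9]
width: 0.0886
```

```bash
cat > w.py <<'E'
from h import *
def shot(name):
    s=status.get_state(); im=snapshot("wrist"); cv2.imwrite(f"pics/{name}.png",im); print("t",s["time"],s["position"].round(4),s["width"].round(4)); return im,cam("wrist",s),s
def circ(m,c,z,roi=(0,0,640,400)):
    m=cv2.morphologyEx(m.astype(np.uint8),cv2.MORPH_OPEN,np.ones((5,5)))
    ce,st,l=blob(m,roi); pts=np.argwhere(l)[:,::-1]+np.array(roi[:2]); h=cv2.convexHull(pts.astype(np.int32))[:,0]
    W=np.array([ray(c,p,z)[:2] for p in h]); (x,y),r=cv2.minEnclosingCircle(W.astype(np.float32)); return np.array([x,y]),r,ce
E
python3 - <<'E'
from w import *
im,c,s=shot("w1");H,S,V=cv2.split(cv2.cvtColor(im,cv2.COLOR_BGR2HSV))
print(circ((S>90)&(H>40)&(H<90),c,.086))
E
```

```text
Traceback (most recent call last):
  File "w.py", line 3, in shot
    s=status.get_state(); im=snapshot("wrist"); cv2.imwrite(f"pics/{name}.png",im); print("t",s["time"],s["position"].round(4),s["width"].round(4)); return im,cam("wrist",s),s
                                                                                                                               ^^^^^^^^^^^^^^^^
AttributeError: 'float' object has no attribute 'round'
```

View pics/w1.png

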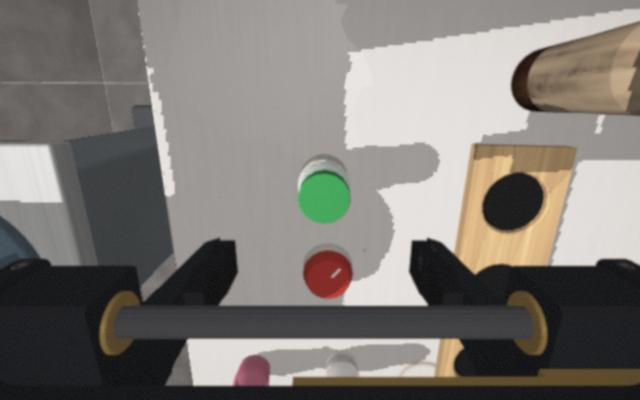

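The wrist view shows the green lid at (324,197), the timer at (328,272), a well at (513,202) and the brown bottle at top right.

```bash
sed -i 's/s\["time"\],s\["position"\].round(4),s\["width"\].round(4)/round(float(s["time"]),2),s["position"].round(4),round(float(s["width"]),4)/' w.py
python3 - <<'E'
from w import *
im,c,s=shot("w1");H,S,V=cv2.split(cv2.cvtColor(im,cv2.COLOR_BGR2HSV))
print("green",circ((S>90)&(H>40)&(H<90),c,.086))
print("timer",circ((S>90)&((H<10)|(H>170)),c,.034,(290,235,370,305)))
print("well",circ(V<45,c,.008,(470,160,560,245)))
E
```

```text
t 1.8 [0.4326 0.1303 0.2102] 0.0881
green (array([0.43406412, 0.13102636]), 0.02204730734229088, array([323.80330969, 196.75744681]))
timer (array([0.43863472, 0.0283845 ]), 0.028755957260727882, array([327.37923251, 273.86004515]))
well (array([0.63552356, 0.10227954]), 0.03134838119149208, array([512.71446029, 201.3311609 ]))
```

Call:
{"name": "carry_out", "arguments": {"commands": [[[1.5,0.5,-45,0,1],[1.5,0.5,-85,0,1],[1.5,0.5,-110,0,1],[1.5,0.5,-125,0,1],[1.5,0.5,-125,0,1],[1.5,0.5,-125,0,0.3],[1.5,0.5,-125,0,0.3],[1.5,0.5,-125,0,0.3]]], "newtons": 25}}

```text
time: 2.65
position: [0.4351, 0.1302, 0.0859]
orientation: [0.001, 0.706, 0.709, 0.001]
contact_force: [0.3, -0.3, -1.0]
width: 0.0665
```

Call:
{"name": "carry_out", "arguments": {"commands": [[[0,0,0,0,0],[0,0,0,0,0],[0,0,0,0,0],[0,0,0,0,0],[0,0,0,0,0],[0,0,5,0,0],[0,0,30,0,0],[0,0,60,0,0]]]}}

```text
time: 3.45
position: [0.4327, 0.1299, 0.1442]
orientation: [-0.001, 0.706, 0.709, -0.001]
contact_force: [1.2, 0.4, -1.8]
width: 0.0426
```

Call:
{"name": "carry_out", "arguments": {"commands": [[[40,-5.5,15,0,0],[80,-11,15,0,0],[120,-17,15,0,0],[160,-22,10,0,0],[190,-26,0,0,0],[201.5,-28,-10,0,0],[201.5,-28,-20,0,0],[201.5,-28,-25,0,0]]]}}

```text
time: 4.25
position: [0.6341, 0.1021, 0.1178]
orientation: [-0.001, 0.706, 0.709, -0.001]
contact_force: [-0.3, -0.6, -1.5]
width: 0.0423
```

```bash
python3 - <<'E'
from w import *
im,c,s=shot("w2")
E
```

```text
t 4.25 [0.6341 0.1021 0.1178] 0.0423
```

View pics/w2.png

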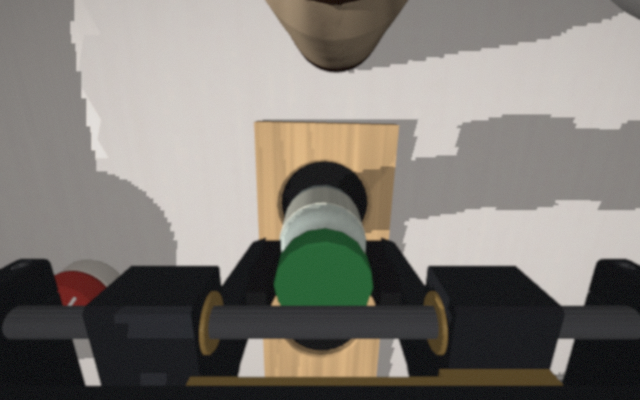

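The green jar hangs upright over the end well beside the brown bottle, so I'll lower and release it.

Call:
{"name": "carry_out", "arguments": {"commands": [[[0,0,-12,0,0],[0,0,-20,0,0],[0,0,-25,0,0],[0,0,-26,0,0],[0,0,-26,0,0],[0,0,-26,0,0.9],[0,0,-26,0,0.9],[0,0,-26,0,0.9]]]}}

```text
time: 5.1
position: [0.6361, 0.102, 0.0943]
orientation: [0.0, 0.706, 0.709, 0.0]
contact_force: [0.4, 0.5, -0.6]
width: 0.0645
```

Call:
{"name": "carry_out", "arguments": {"commands": [[[0,0,0,0,1],[0,0,25,0,1],[0,0,60,0,1],[-30,-12,90,0,1],[-70,-27,107,0,1],[-110,-42,107,0,1],[-150,-58,107,0,1],[-198,-76,107,0,1]]]}}

```text
time: 5.9
position: [0.4379, 0.026, 0.2011]
orientation: [0.001, 0.705, 0.709, 0.0]
contact_force: [0.2, -1.0, -0.1]
width: 0.0881
```

Call:
{"name": "carry_out", "arguments": {"commands": [[[0,0,0,0,1],[0,0,0,0,1],[0,0,0,0,1],[0,0,0,0,1],[0,0,0,0,1],[0,0,0,0,1],[0,0,0,0,1],[0,0,0,0,1]]]}}

```text
time: 6.7
position: [0.4389, 0.0266, 0.2006]
orientation: [-0.0, 0.706, 0.709, -0.0]
contact_force: [0.1, -0.3, -0.4]
width: 0.0879
```

```bash
python3 - <<'E'
from w import *
im,c,s=shot("w3");H,S,V=cv2.split(cv2.cvtColor(im,cv2.COLOR_BGR2HSV))
print("timer",circ((S>90)&((H<10)|(H>170)),c,.034))
print("green",circ((S>90)&(H>40)&(H<90),c,.094))
E
```

```text
t 6.7 [0.4389 0.0266 0.2006] 0.0879
timer (array([0.43929815, 0.02641998]), 0.026473714038729668, array([322.25382932, 183.53041575]))
green (array([0.63033211, 0.10163821]), 0.026118377223610878, array([602.35224035, 101.64853665]))
```

View pics/w3.png

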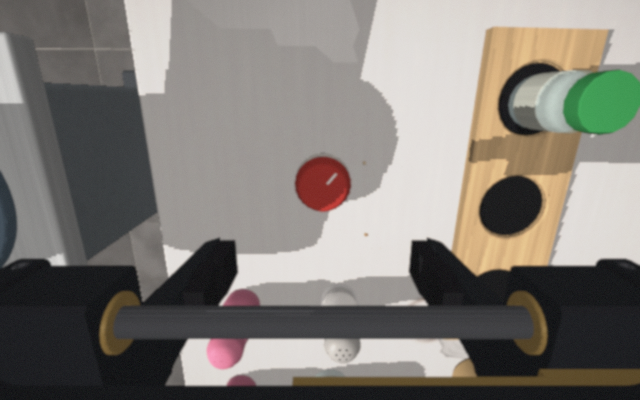

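The timer is at (322,184), directly under the tool, and the green jar stands in its well at (540,100). I'll descend and grip the timer.

Call:
{"name": "carry_out", "arguments": {"commands": [[[0.5,0,-48,0,1],[0.5,0,-95,0,1],[0.5,0,-135,0,1],[0.5,0,-160,0,1],[0.5,0,-169,0,1],[0.5,0,-169,0,1],[0.5,0,-169,0,0],[0.5,0,-169,0,0]]], "newtons": 25}}

```text
time: 7.55
position: [0.4408, 0.0262, 0.0333]
orientation: [0.001, 0.706, 0.709, 0.001]
contact_force: [-0.0, 0.2, 0.2]
width: 0.0744
```

Call:
{"name": "carry_out", "arguments": {"commands": [[[0,0,0,0,0],[0,0,0,0,0],[0,0,0,0,0],[0,0,0,0,0],[0,0,10,0,0],[0,0,50,0,0],[0,0,98,0,0],[0,0,145,0,0]]]}}

```text
time: 8.35
position: [0.4386, 0.0267, 0.1785]
orientation: [-0.0, 0.706, 0.709, -0.0]
contact_force: [1.3, -0.3, -0.6]
width: 0.0524
```

Call:
{"name": "carry_out", "arguments": {"commands": [[[6,43,0,0,0],[12,87,0,0,0],[19,131,0,0,0],[26,176,0,0,0],[32,221,0,0,0],[39,266,0,0,0],[45,310,0,0,0],[51.5,353,0,0,0]]]}}

```text
time: 9.15
position: [0.4905, 0.3815, 0.1771]
orientation: [-0.0, 0.705, 0.709, -0.0]
contact_force: [0.6, -0.5, -0.7]
width: 0.0521
```

```bash
python3 - <<'E'
from w import *
im,c,s=shot("w4");print(proj(c,[.490,.379,.062]), [proj(c,[.49+x,.379+y,.062]).round() for x,y in((.1203,-.0433),(.0959,.0844),(-.1203,.0433),(-.0959,-.0844))])
E
```

```text
t 9.15 [0.4905 0.3815 0.1771] 0.0521
[321.52761567 204.62446138] [array([468., 255.]), array([458.,  92.]), array([159., 149.]), array([210., 297.])]
```

View pics/w4.png

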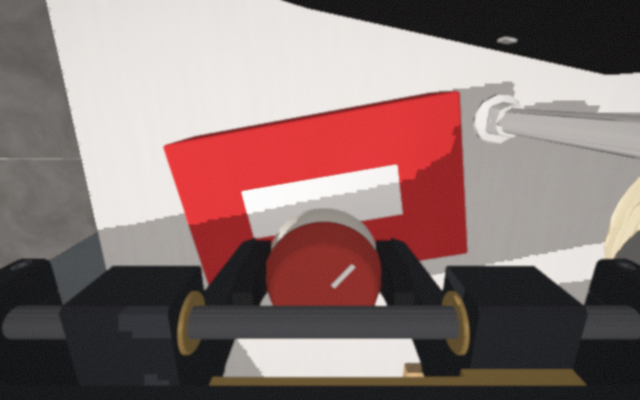

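The box's top corners at (460,92), (165,146) and (467,252) match my projection to a few pixels, so I'll lower the timer there.

Call:
{"name": "carry_out", "arguments": {"commands": [[[1,-1,-35,0,0],[1,-1,-60,0,0],[1,-1,-75,0,0],[1,-1,-81,0,0],[1,-1,-82,0,0],[1,-1,-82,0,0],[1,-1,-82,0,1],[1,-1,-82,0,1]]]}}

```text
time: 10.0
position: [0.4926, 0.3787, 0.0958]
orientation: [0.0, 0.706, 0.709, 0.001]
contact_force: [0.1, 0.1, -0.2]
width: 0.0662
```

Call:
{"name": "carry_out", "arguments": {"commands": [[[0,0,0,0,1],[0,0,0,0,1],[0,0,20,0,1],[0,0,60,0,1],[0,-15,108,0,1],[0,-60,116,0,1],[-4,-108,116,0,1],[-8,-156,116,0,1]]]}}

```text
time: 10.8
position: [0.4839, 0.2213, 0.2117]
orientation: [0.001, 0.705, 0.709, 0.001]
contact_force: [0.1, 0.0, -0.4]
width: 0.0881
```

Call:
{"name": "carry_out", "arguments": {"commands": [[[-4,-43,0,0,1],[-8,-86,0,0,1],[-12,-130,0,0,1],[-16,-174,0,0,1],[-20,-218,0,0,1],[-24,-262,0,0,1],[-27,-306,0,0,1],[-28,-340,0,0,1]]]}}

```text
time: 11.6
position: [0.4554, -0.1199, 0.2111]
orientation: [0.001, 0.706, 0.708, 0.0]
contact_force: [0.6, -0.5, 0.7]
width: 0.0878
```

Call:
{"name": "carry_out", "arguments": {"commands": [[[0,0,0,0,1],[0,0,0,0,1],[0,0,0,0,1],[0,0,0,0,1],[0,0,0,0,1],[0,0,0,0,1],[0,0,0,0,1],[0,0,0,0,1]]]}}

```text
time: 12.4
position: [0.4559, -0.1173, 0.2107]
orientation: [0.0, 0.705, 0.709, 0.0]
contact_force: [1.1, -0.4, -0.6]
width: 0.0881
```

```bash
python3 - <<'E'
from w import *
im,c,s=shot("w5")
cv2.imwrite("pics/top5.png",snapshot("top"))
p=proj(c,[.454,-.118,.08]);print(p)
x,y=np.clip(p.astype(int)-[70,70],0,None); a=cv2.resize(im[y:y+140,x:x+140],(560,560),interpolation=cv2.INTER_CUBIC); print(x,y); cv2.imwrite("pics/w5c.png",a)
E
```

```text
t 12.4 [ 0.4559 -0.1173  0.2107] 0.0881
[319.85575225 196.53305158]
249 126
```

View pics/w5c.png

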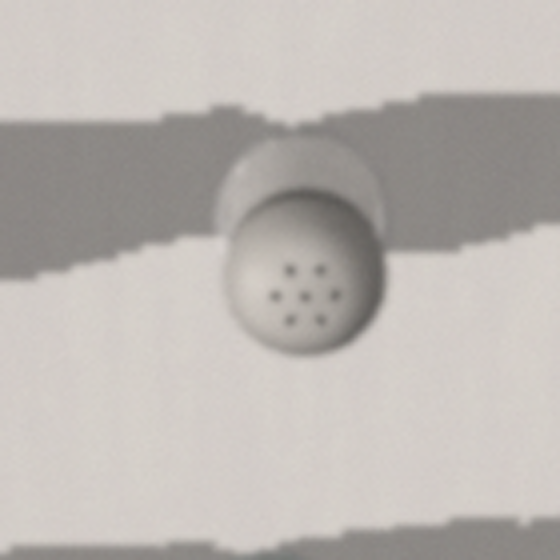

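The crop shows the salt shaker's grey dome at about (325,194) in the wrist image. Its seven-hole pattern is aligned with the image axes, so the shaker yaw is about 0, though ±30° is also possible. The gripped width will tell which: 40 mm means the faces are aligned.

```bash
python3 - <<'E'
from w import *
s=status.get_state();c=cam("wrist",s)
print(s["position"],ray(c,(325.2,200),.09),ray(c,(325.2,194),.072), "base far edge",ray(c,(249+300/4,126+135/4),0.0))
im=cv2.imread("pics/top5.png");H,S,V=cv2.split(cv2.cvtColor(im,cv2.COLOR_BGR2HSV));c=cam("top")
ce,st,l=blob((S>90)&(H>40)&(H<90),(262,130,300,180));print("green",ce,st,ray(c,ce,.094))
ce,st,l=blob((V<50),(398,200,426,224));print("black",ce,st,ray(c,ce,.086))
E
```

```text
[ 0.4558583  -0.11743845  0.21071377] [ 0.45831249 -0.1178948   0.09      ] [ 0.45843371 -0.11837255  0.072     ] base far edge [ 0.45755391 -0.10262625  0.        ]
green [284.09677419 153.04301075] [277 146  15  15 186] [0.63375159 0.1000933  0.094     ]
black [414.56321839 214.52873563] [409 207  11  14  87] [ 0.44435787 -0.2537274   0.086     ]
```

Call:
{"name": "carry_out", "arguments": {"commands": [[[2.5,-1,-45,0,1],[2.5,-1,-90,0,1],[2.5,-1,-118,0,1],[2.5,-1,-133,0,1],[2.5,-1,-133,0,1],[2.5,-1,-133,0,0],[2.5,-1,-133,0,0],[2.5,-1,-133,0,0]]], "newtons": 20}}

```text
time: 13.3
position: [0.4592, -0.119, 0.079]
orientation: [0.001, 0.706, 0.709, 0.0]
contact_force: [0.5, 0.2, -0.4]
width: 0.0666
```

Call:
{"name": "carry_out", "arguments": {"commands": [[[0,0,0,0,0],[0,0,0,0,0],[0,0,0,0,0],[0,0,0,0,0],[0,0,0,0,0],[0,0,0,0,0],[0,0,0,0,0],[0,0,0,0,0]]]}}

```text
time: 14.1
position: [0.4587, -0.1188, 0.0783]
orientation: [0.0, 0.706, 0.709, 0.0]
contact_force: [-2.2, 0.1, 5.7]
width: 0.0522
```

The width of 52 mm means the faces are about 25° off the jaws, so I'll open, rise and see which way the shaker turned.

Call:
{"name": "carry_out", "arguments": {"commands": [[[0,0,0,0,1],[0,0,0,0,1],[0,0,0,0,1],[0,0,0,0,1],[0,0,15,0,1],[0,0,45,0,1],[0,0,60,0,1],[0,0,60,0,1]]]}}

```text
time: 14.9
position: [0.4598, -0.1192, 0.1398]
orientation: [0.002, 0.706, 0.709, 0.001]
contact_force: [0.5, -0.4, -0.6]
width: 0.0881
```

```bash
python3 - <<'E'
from w import *
im,c,s=shot("w6")
p=proj(c,[.459,-.1185,.09]);print(p)
x,y=np.clip(p.astype(int)-[50,50],0,None); a=cv2.resize(im[y:y+100,x:x+100],(600,600),interpolation=cv2.INTER_CUBIC); print(x,y); cv2.imwrite("pics/w6c.png",a)
E
```

```text
t 14.9 [ 0.4598 -0.1192  0.1398] 0.0881
[320.04488869 235.37203211]
270 185
```

View pics/w6c.png

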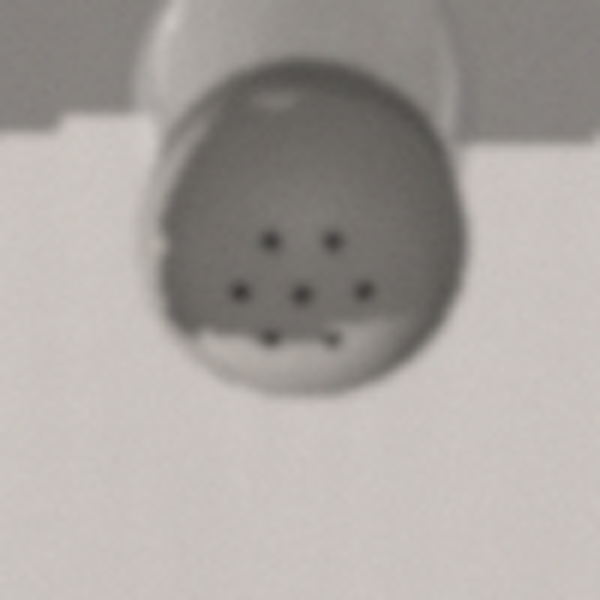

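The pattern did not rotate. I'll try a +27° turn with a gentle grip.

Call:
{"name": "carry_out", "arguments": {"commands": [[[0,0,0,8.5,1],[0,0,0,17,1],[0,0,0,25,1],[0,0,-20,27,1],[0,0,-45,27,1],[0,0,-60,27,1],[0,0,-60,27,1],[0,0,-60,27,0]]], "newtons": 6}}

```text
time: 15.75
position: [0.4577, -0.1182, 0.0769]
orientation: [-0.001, 0.521, 0.854, -0.0]
contact_force: [0.5, -0.2, 0.4]
width: 0.0823
```

Call:
{"name": "carry_out", "arguments": {"commands": [[[0,0,0,0,0],[0,0,0,0,0],[0,0,0,0,0],[0,0,0,0,0],[0,0,0,0,0],[0,0,0,0,0],[0,0,0,0,0],[0,0,0,0,0]]]}}

```text
time: 16.55
position: [0.4585, -0.1186, 0.0779]
orientation: [0.0, 0.521, 0.854, 0.0]
contact_force: [-1.1, 0.2, 3.2]
width: 0.04
```

The width is 40.0 mm, so the faces are aligned. I'll grip firmly, lift and carry it to the yellow bottle's end well.

Call:
{"name": "carry_out", "arguments": {"commands": [[[0,0,0,0,0],[0,0,0,0,0],[0,0,25,0,0],[0,0,60,0,0],[40,2.5,70,-8,0],[85,5,70,-16,0],[130,7.5,70,-24,0],[172.5,10,70,-27,0]]], "newtons": 25}}

```text
time: 17.35
position: [0.6323, -0.1082, 0.1471]
orientation: [-0.0, 0.707, 0.707, -0.0]
contact_force: [-0.1, -0.2, -0.8]
width: 0.0396
```

Call:
{"name": "carry_out", "arguments": {"commands": [[[0,0,0,0,0],[0,0,-20,0,0],[0,0,-35,0,0],[0,0,-35,0,0],[0,0,-35,0,0],[0,0,-35,0,0],[0,0,-35,0,0],[0,0,-35,0,0]]]}}

```text
time: 18.15
position: [0.6313, -0.1087, 0.1137]
orientation: [0.001, 0.706, 0.709, 0.0]
contact_force: [-0.0, 0.2, -1.3]
width: 0.0393
```

```bash
python3 - <<'E'
from w import *
im,c,s=shot("w7")
E
```

```text
t 18.15 [ 0.6313 -0.1087  0.1137] 0.0393
```

View pics/w7.png

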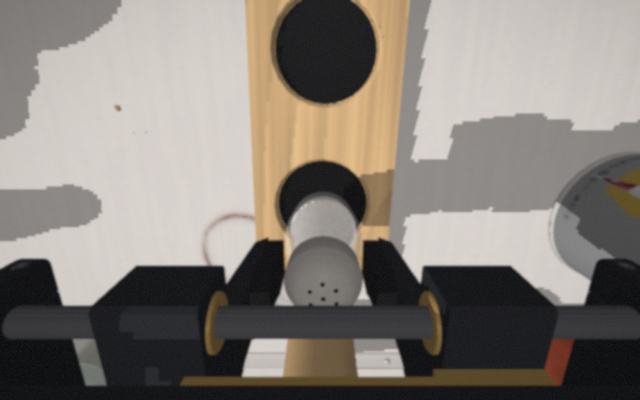

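The shaker is centred over the end well at (322,200), next to the yellow bottle. I'll lower and release it.

Call:
{"name": "carry_out", "arguments": {"commands": [[[0,0,-12,0,0],[0,0,-21,0,0],[0,0,-26,0,0],[0,0,-26,0,0],[0,0,-26,0,0],[0,0,-26,0,1],[0,0,-26,0,1],[0,0,-26,0,1]]]}}

```text
time: 19.0
position: [0.6309, -0.1085, 0.0868]
orientation: [0.0, 0.706, 0.709, 0.0]
contact_force: [0.7, -0.1, 0.4]
width: 0.0615
```

Call:
{"name": "carry_out", "arguments": {"commands": [[[0,0,0,0,1],[0,0,0,0,1],[0,0,30,0,1],[0,0,75,0,1],[0,0,120,0,1],[-35,-15,125,0,1],[-75,-45,125,0,1],[-115,-75,125,0,1]]]}}

```text
time: 19.8
position: [0.5149, -0.1838, 0.2125]
orientation: [0.001, 0.705, 0.709, 0.0]
contact_force: [0.5, 0.3, -0.0]
width: 0.0881
```

Call:
{"name": "carry_out", "arguments": {"commands": [[[-30,-28,0,0,1],[-68,-61.5,0,0,1],[-68,-61.5,0,0,1],[-68,-61.5,0,0,1],[-68,-61.5,0,0,1],[-68,-61.5,0,0,1],[-68,-61.5,0,0,1],[-68,-61.5,0,0,1]]]}}

```text
time: 20.6
position: [0.4484, -0.2443, 0.2116]
orientation: [-0.0, 0.705, 0.709, 0.0]
contact_force: [-0.6, 0.3, 1.0]
width: 0.0882
```

```bash
python3 - <<'E'
from w import *
im,c,s=shot("w8");V=im.max(2)
p=proj(c,[.4475,-.245,.086]).astype(int);print(p)
print(circ(V<45,c,.086,(p[0]-45,p[1]-45,p[0]+45,p[1]+45)))
E
```

```text
t 20.6 [ 0.4484 -0.2443  0.2116] 0.0882
[321 198]
(array([ 0.44936737, -0.24400829]), 0.02139056660234928, array([323.44100979, 196.79958784]))
```

View pics/w8.png

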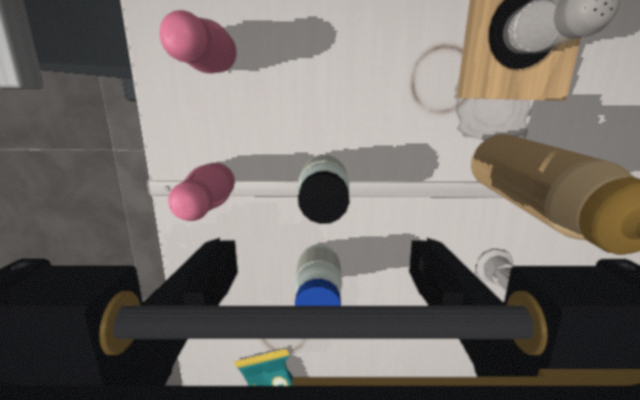

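The black lid at (323,197) is directly below, the blue jar at (320,275) is clear of it, and the salt shaker stands in its well at top right.

Call:
{"name": "carry_out", "arguments": {"commands": [[[1,0,-45,0,1],[1,0,-85,0,1],[1,0,-112,0,1],[1,0,-127,0,1],[1,0,-127,0,1],[1,0,-127,0,0],[1,0,-127,0,0],[1,0,-127,0,0]]], "newtons": 25}}

```text
time: 21.45
position: [0.4497, -0.2456, 0.086]
orientation: [0.001, 0.706, 0.709, 0.0]
contact_force: [-0.1, -0.2, 0.6]
width: 0.0661
```

Call:
{"name": "carry_out", "arguments": {"commands": [[[0,0,0,0,0],[0,0,0,0,0],[0,0,0,0,0],[0,0,0,0,0],[0,0,0,0,0],[0,0,20,0,0],[0,0,60,0,0],[0,0,105,0,0]]]}}

```text
time: 22.25
position: [0.4476, -0.244, 0.1891]
orientation: [-0.002, 0.706, 0.709, -0.0]
contact_force: [0.5, -0.6, -0.8]
width: 0.0423
```

Call:
{"name": "carry_out", "arguments": {"commands": [[[0,45,0,0,0],[0,90,0,0,0],[5,135,0,0,0],[15,180,0,0,0],[35,222,0,0,0],[75,241,0,0,0],[115,241,0,0,0],[155,241,0,0,0]]]}}

```text
time: 23.05
position: [0.6049, -0.0025, 0.1892]
orientation: [-0.0, 0.705, 0.709, -0.0]
contact_force: [-0.1, -0.3, -0.8]
width: 0.0423
```

Call:
{"name": "carry_out", "arguments": {"commands": [[[29,0,0,0,0],[29,0,-20,0,0],[29,0,-50,0,0],[29,0,-70,0,0],[29,0,-70,0,0],[29,0,-70,0,0],[29,0,-70,0,0],[29,0,-70,0,0]]]}}

```text
time: 23.85
position: [0.6339, -0.0042, 0.1215]
orientation: [0.001, 0.706, 0.709, 0.001]
contact_force: [-0.5, 0.9, -0.7]
width: 0.042
```

```bash
python3 - <<'E'
from w import *
im,c,s=shot("w9")
E
```

```text
t 23.85 [ 0.6339 -0.0042  0.1215] 0.042
```

View pics/w9.png

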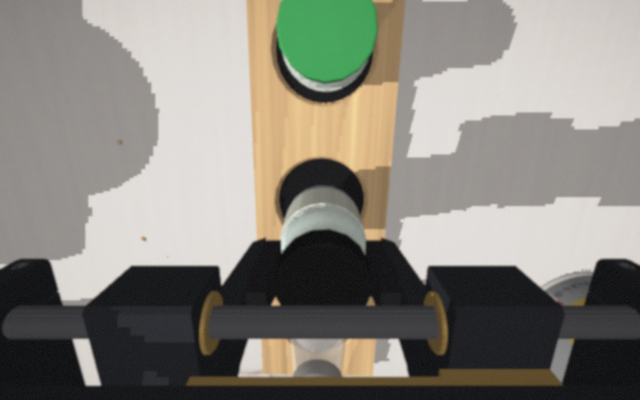

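The black jar is centred over the middle well at (322,195), with the green jar seated behind it.

Call:
{"name": "carry_out", "arguments": {"commands": [[[0,0,-12,0,0],[0,0,-21,0,0],[0,0,-26,0,0],[0,0,-26,0,0],[0,0,-26,0,0],[0,0,-26,0,1],[0,0,-26,0,1],[0,0,-26,0,1]]]}}

```text
time: 24.7
position: [0.633, -0.0041, 0.0938]
orientation: [0.0, 0.706, 0.709, 0.0]
contact_force: [0.1, -0.8, 0.1]
width: 0.0646
```

Call:
{"name": "carry_out", "arguments": {"commands": [[[0,0,0,0,1],[0,0,0,0,1],[0,0,30,0,1],[0,0,75,0,1],[0,0,120,0,1],[-45,0,160,0,1],[-90,0,170,0,1],[-135,0,170,0,1]]]}}

```text
time: 25.5
position: [0.498, -0.0043, 0.2666]
orientation: [0.002, 0.706, 0.709, 0.001]
contact_force: [0.1, -0.6, 0.9]
width: 0.0883
```

Call:
{"name": "carry_out", "arguments": {"commands": [[[-45,0,0,0,1],[-90,0,0,0,1],[-135,0,0,0,1],[-180,0,0,0,1],[-200,0,0,0,1],[-200,0,0,0,1],[-200,0,0,0,1],[-200,0,0,0,1]]]}}

```text
time: 26.3
position: [0.2988, -0.0042, 0.2641]
orientation: [0.0, 0.706, 0.709, 0.0]
contact_force: [0.3, -0.6, -0.8]
width: 0.0882
```

```bash
python3 - <<'E'
from w import *
s=status.get_state();print(s["time"],s["position"])
im=snapshot("top");cv2.imwrite("pics/top9.png",im);sc=snapshot("scene");H,S,V=cv2.split(cv2.cvtColor(im,cv2.COLOR_BGR2HSV));c=cam("top")
def go(n,m,roi,z):
    ce,st,l=blob(m,roi);print(n,ce.round(1),st,ray(c,ce,z).round(4))
go("green",(S>90)&(H>40)&(H<90),(262,130,300,180),.094)
go("timer",(S>110)&((H<10)|(H>170)),(150,155,232,265),.09)
go("blue",(S>110)&(H>100)&(H<130),(432,200,462,228),.086)
go("yellow",(S>110)&(H>10)&(H<35),(384,130,420,175),.1)
a=cv2.resize(im[120:260,150:470],None,fx=2.5,fy=2.5,interpolation=cv2.INTER_CUBIC)
b=sc[130:330,160:480]; b=cv2.resize(b,(400,250)); out=np.zeros((600,800,3),np.uint8); out[:350]=a; out[350:,:400]=b; cv2.imwrite("pics/fin.png",out)
E
```

```text
26.3 [ 0.29880931 -0.00422526  0.26409079]
green [284.1 153.2] [277 146  15  15 180] [0.6333 0.1    0.094 ]
timer [190.2 211.3] [ 160  169   62   85 3508] [0.4785 0.3626 0.09  ]
blue [448.6 213.8] [441 207  16  15 193] [ 0.4426 -0.3473  0.086 ]
yellow [406.9 142.4] [398 134  18  17 230] [ 0.6484 -0.2467  0.1   ]
```

View pics/fin.png

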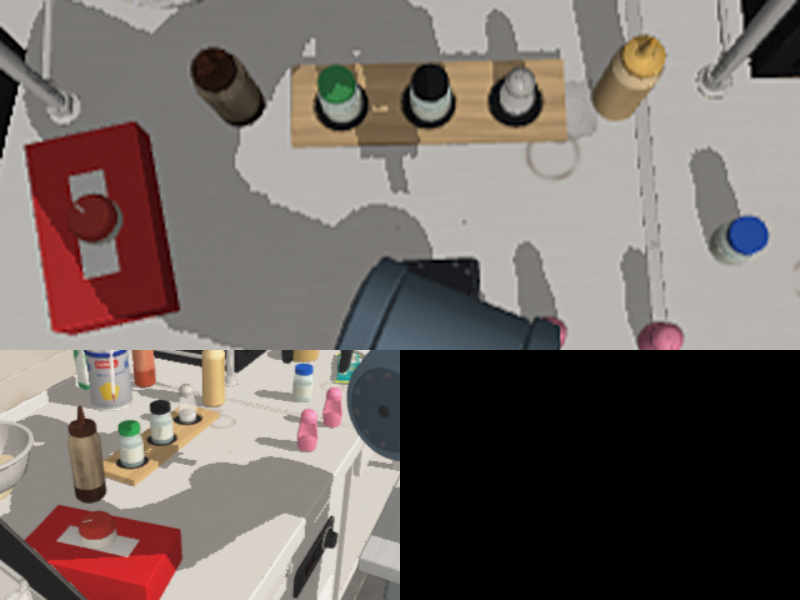

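Everything stands upright in place, with the blue jar and the bottles unmoved. I'll check the timer, salt and black jar numerically, then hand in.

```bash
python3 - <<'E'
from h import *
from station import manip
c=cam("top");P=lambda u,v,z:ray(c,(150+u/2.5,120+v/2.5),z)[:2]
d={"timer":P(93,217,.097)-[.490,.379],"salt":P(519,83,.09)-[.631,-.1086],"black":P(430,79,.094)-[.633,-.0033]}
for k,v in d.items(): print(k,(v*1000).round(1))
if max(np.abs(v).max() for v in d.values())<.009: print(manip.sign_off())
E
```

```text
timer [  0.1 -10.2]
salt [-5.3  1.3]
black [ 0.4 -3.6]
```

By eye, the top view puts the timer about 10 mm off in y. There is plenty of time, so I'll check with the wrist camera from above the box.

Call:
{"name": "carry_out", "arguments": {"commands": [[[22,43,0,0,1],[44,86,0,0,1],[66,130,0,0,1],[88,174,0,0,1],[110,218,0,0,1],[132,262,0,0,1],[154,306,0,0,1],[174,345,0,0,1]]]}}

```text
time: 27.2
position: [0.4727, 0.3441, 0.2621]
orientation: [-0.0, 0.705, 0.709, -0.001]
contact_force: [0.8, -0.6, 0.5]
width: 0.0885
```

Call:
{"name": "carry_out", "arguments": {"commands": [[[18,38,0,0,1],[18,38,0,0,1],[18,38,0,0,1],[18,38,0,0,1],[18,38,0,0,1],[18,38,0,0,1],[18,38,0,0,1],[18,38,0,0,1]]]}}

```text
time: 28.0
position: [0.4899, 0.3786, 0.2642]
orientation: [0.0, 0.706, 0.708, 0.0]
contact_force: [-0.4, -0.9, 0.7]
width: 0.088
```

```bash
python3 - <<'E'
from w import *
im,c,s=shot("w10")
E
python3 - <<'E'
from w import *
im=cv2.imread("pics/w10.png");c=cam("wrist",status.get_state())
def dr(o,yaw,r,z,col):
    for a in np.linspace(0,6.28,60): cv2.circle(im,tuple(proj(c,[o[0]+r*np.cos(a),o[1]+r*np.sin(a),z]).round().astype(int)),0,col,-1)
dr((.49,.379),0,.027,.062,(0,255,0)); dr((.49,.379),0,.025,.096,(255,255,0))
a=.188;R=np.array([[np.cos(a),-np.sin(a)],[np.sin(a),np.cos(a)]])
for x in(-.11,.11):
    for y in(-.065,.065): cv2.circle(im,tuple(proj(c,[*(R@[x,y]+[.49,.379]),.062]).round().astype(int)),2,(255,0,0),-1)
cv2.imwrite("pics/w10b.png",im)
E
```

```text
t 28.0 [0.4899 0.3786 0.2642] 0.088
```

View pics/w10b.png

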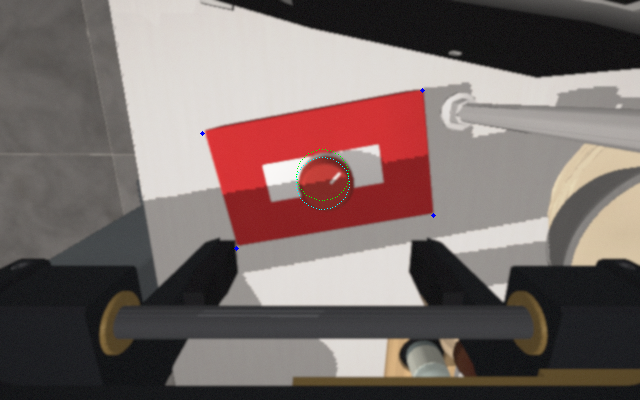

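The wrist view shows the box corners, the label centre (323,173) and the timer (324,180) all matching my projected model within a few pixels. I'll put numbers on it and then hand in.

```bash
python3 - <<'E'
from w import *
from station import manip
c=cam("wrist",status.get_state())
lab=np.mean([ray(c,p,.062) for p in((262,163),(377,145),(384,183),(270,202))],0)
t=ray(c,(324.5,180),.094); d=(t-lab)[:2]*1000
print("label",lab,"timer",t,"diff mm",d, status.get_state()["time"])
if np.abs(d).max()<9: print("signed",manip.sign_off())
E
```

```text
label [0.49052198 0.38056385 0.062     ] timer [0.49210612 0.38202715 0.094     ] diff mm [1.58413441 1.46329065] 28.05
the job is handed in; nothing more can be done
signed None
```

The job is done and handed in at about 28 s of the 102 s allowed. The salt shaker, black-lidded jar and green-lidded jar stand in their wells, and the timer sits dial up on the middle of the red box. `sign_off` reports no verdict, so I don't know the score.

| Item | Placed | Last check |
|---|---|---|
| Salt shaker | End well by the yellow bottle | About 5 mm from the well centre, read by eye in the top view |
| Black-lidded jar | Middle well | About 4 mm from the well centre, read by eye in the top view |
| Green-lidded jar | End well by the brown bottle | About 2 mm from the well centre (measured) |
| Timer | Red box, dial up | About 2 mm from the centre of the box's label (wrist view) |

- **Left in place:** the blue-lidded jar and the yellow bottle measured within about 1 mm of their start. The brown bottle was only compared by eye and looked unmoved. Nothing was knocked over.
- **First salt grip was off:** it closed at 52 mm because the shaker's faces were turned away from the jaws. I opened, turned the gripper 27° and gripped again at 40 mm, which matches the shaker.
- **Two timer readings disagreed:** a rough by-eye reading in the top view put the timer about 10 mm off in y. The closer wrist view compared timer and box in one picture and gave about 2 mm, so I trusted that; both are inside the 15 mm limit.

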